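# Clear used pods and tubs from under the wire rack into the waste bin

## Robot

A 6-joint arm with a two-finger parallel gripper is mounted at the origin on the work surface. World frame = base frame: x ahead of the robot, y to its left, z up, the work surface at z = 0. Lengths are in m, angles in degrees, forces in N, time in s.
With the tool pointing down it reaches from about 0.4 to 0.825 m from the base axis. Payload 7 kg.
Tool frame: the origin (TCP) lies midway between the tips of the shut fingers; the grasp point (between the pads) lies 19 mm behind it (r.grip_depth is the distance from the TCP to the grasp point, in m); z points along the fingers, y is the line along which they close (so a half turn about z gives the same grasp; the last joint's range is limited). The gripper opens to 88 mm and grips with 3 to 60 N. Pads are 19 mm wide; open, the fingers measure 130 mm over their backs; the gripper's body (78 mm by 193 mm) begins 47 mm behind the grasp point.
Start: joints at [-59.868, 20.546, 0.682, 0, -70.136, -16.507], TCP at [0.159, -0.656, 0.188] pointing down, gripper open.
Joint ranges: [-176.03, 176.03], [-82.01, 121.73], [-58.28, 71.71], [-173.87, 95.51], [-174.79, -0.11], [-173.66, 173.66]. Speed limits (degrees/s): [136.94, 136.94, 172.46, 180, 180, 180].

## Interface

Orientations are given as [roll, pitch, yaw] about the fixed x, y, z axes, in that order (R = Rz(yaw) Ry(pitch) Rx(roll)).
In Python, from plant import r, capture, close_job, search_frame, outline_of gives the robot as it stands.
- The arm moves only by the shell command python3 -m creep 'ROWS' [FORCE]. ROWS is JSON, a list of rows, each a list of 7 numbers: the finger opening in mm, from 0 to 87.6, then the shift along the world's x, y, z in units of 25 mm (1.0 is 25 mm), then the turn, a rotation vector about the world's x, y, z in degrees. In form: [[hand, x, y, z, ax, ay, az], ...]. A call has 1 to 8 rows; each row shifts and turns the commanded pose from where the row before left it; what a row does not reach is not made up. A row lasts 1/12 s, in which the tool goes at most 41.7 mm and 7.16 degrees, less where a joint would pass 70% of its speed; a pose out of reach is approached as far as the arm can. A call is refused whole if a number of a shift passes 1 or a number of a turn 7.16, either way. A call with a gripper value outside its range is refused whole. The fingers move at their own pace and stop on an object; FORCE is the grip in N (left out, the last holds). Time passes only in rows, so rows that do not move let the fingers close. It gives the time, the measured TCP pose, the force, the opening and the grip force at its end, in the units of the state.
- r.get_state(): the state, without advancing time (a new reading comes with each control period).
- capture(name): name is "scene" or "side" or "wrist"; returns a dict with "frame" (480x640x3 uint8, red, green, blue), "K" (3x3 intrinsics, pixels), "origin" and "rotation" of the camera in the world. Camera axes: x right, y down, z forward; pixel columns grow to the right and rows downward; lengths in m; the calibration is good to about 2 mm. The wrist camera is an equidistant fisheye: a pixel r from the principal point sees the ray r / f radians off the axis. A picture is of the moment at which its call begins. There is no depth.
- close_job(): hands the job in; it is judged then, once.
Trained networks look in a picture, given as the dict that the camera call returned (one of the last four; its "shot" number tells which), for a name from the list of things; names that differ only in an ending like _2 or _b are one class to them, and where a whole thing is asked for, a point or a joint stands for the part that bears it (a point fixed in the world has none). Each returns a list of dicts, best first, with "conf" (0 to 1); they miss things now and then, are a little off and sometimes report something else, mostly with a low value. They report only what shows in the picture. A call takes as long as a camera call. They do not tell look-alikes from the thing itself.
- search_frame(picture, target): "bbox" ([left, top, right, bottom] in pixels, round what is visible of it).
- outline_of(picture, target): "region" (480x640 bool, what is visible of it) and "bbox" ([left, top, right, bottom] in pixels, round what is visible of it).
The state is a dict: "time_s": time; "joints": joint angles; "qd": joint speeds; "joint_torque": joint torques, N m; "tcp_pos": TCP position; "eef_rot": TCP orientation; "contact_force": force on the tool from outside, world axes, zero at the start; "moment": the same for the moment, N m; "gripper_width": finger opening in m; "gripper_force": force on a finger pad.
Only numpy, scipy, OpenCV 4.12 (cv2) and the standard library are available. Lean on these libraries where they do the work, as an engineer would, in place of code of your own. Each camera call takes 0.05 s, during which the arm holds its last target. There are 200 camera calls.

## Task

Push the steel waste bin across the counter until its long side lies flat against the side of the wooden serving stand that it faces, with no gap. Then slide the coffee pod, the creamer tub and the paper ball out from under the wire rack and off that side of the stand into the bin, letting none fall on the counter, without lifting them up and without bumping the rack. Leave the bin against the stand and leave the sugar jar on the other side alone.

Things in the scene. Friction and masses are not known exactly. Their poses are not given: they have to be found in the camera images.
- stand: fixed wooden serving stand, a block 200 (x) x 240 (y) x 90 mm high; origin at the centre of its underside, its x axis points away from the robot, y to the left. A steel rail 8 mm thick, 20 mm high, runs along the whole top near the far edge, its near face at x = 74 mm; the front and both sides are open. The wire rack is fixed to it.
- rack: black wire rack fixed on the stand, same origin and axes. Posts (r 4 mm) at x = 90, y = +-100 mm, 320 mm high. Shelf of wires (r 3 mm), x = 12 to 90, y = -100 to 100 mm, 243 mm above the counter (150 mm clear above the stand); front wire at x = 12 mm, another 30 mm above it; slanting wires from the front corners up to the posts. Open below at the front and both sides.
- bin: loose open steel waste bin, 170 (x) x 120 (y) x 80 mm high, walls and floor 4 mm, about 0.5 kg; origin at the centre of its underside. It stands on the counter to the left or to the right of the stand, at a distance and a little askew; its 170 mm side faces the stand.
- bin_a (a point): point on the bin's outer wall, 30 mm up, at its corner x = -85, y = -60 mm
- bin_b (a point): the same at x = +85, y = -60 mm
- bin_c (a point): the same at x = -85, y = +60 mm
- bin_d (a point): the same at x = +85, y = +60 mm
- pod_mid (a point): middle of a used aluminium coffee pod, a round tub 33 mm wide at the foot, 45 mm at the rim, 28 mm high, 16 g, standing on the stand under the rack; the point is 14 mm above its foot
- tub_mid (a point): middle of a used white creamer tub, 29 mm wide at the foot, 41 mm at the rim, 24.5 mm high, 12 g, on the stand under the rack; the point is 12 mm above its foot
- ball_mid (a point): middle of a hard crumpled paper ball about 35 mm across, 12 g, on the stand under the rack
- sugar: glass sugar jar with steel cap, 60 mm across, 130 mm high, loose on the counter on the side of the stand away from the bin; origin at the centre of its foot. Leave alone.
There are look-alikes about, which are no part of the job. What is shaped like the part that bears ball_mid but red is not meant.

How it is judged:
By the outcome, as a careful person would: the job done as asked, in the order asked, and still so for the second after the job is handed in, with the robot touching nothing.
It also fails if it takes over 67 s, if anything falls off the work surface, if the arm or the gripper's body presses on something with over 40 N, if the wrist force passes 120 N, or if a joint passes its speed limit or range.

## Working session

There is one attempt and no reset: what is moved stays moved. The work goes in short steps, Python scripts to look and compute and a shell command to move; the robot and the scene stay as the last step left them, time stands still between calls to the robot, and variables do not carry over. Pictures are saved under pics/ and viewed, at most 10 in all, crops included, and the job is handed in when it is done.

```bash
ls; mkdir -p pics
cat > h.py <<'E'
import numpy as np, cv2
from plant import r, capture, close_job, search_frame, outline_of
def save(p,n): cv2.imwrite('pics/'+n, p['frame'][:,:,::-1])
def ray(p,u,v,fish=False):
    K=np.array(p['K']); x=(u-K[0,2])/K[0,0]; y=(v-K[1,2])/K[1,1]
    if fish:
        t=np.hypot(x,y); s=np.sin(t)/max(t,1e-9); d=np.array([x*s,y*s,np.cos(t)])
    else: d=np.array([x,y,1.])
    return np.array(p['rotation'])@d
def onz(p,u,v,z,fish=False):
    d=ray(p,u,v,fish); o=np.array(p['origin']); return o+d*(z-o[2])/d[2]
def proj(p,X):
    q=(np.atleast_2d(X)-np.array(p['origin']))@np.array(p['rotation']); K=np.array(p['K'])
    return np.c_[K[0,0]*q[:,0]/q[:,2]+K[0,2],K[1,1]*q[:,1]/q[:,2]+K[1,2]]
E
python3 - <<'E'
from h import *
for c in ('scene','side'):
    p=capture(c); save(p,c+'.png'); print(c,p['origin'],np.round(p['rotation'],3).tolist(),p['K'])
    for n in ('stand','rack','bin','pod_mid','tub_mid','ball_mid','sugar'):
        print(n,[(round(d['conf'],2),np.round(d['bbox']).tolist()) for d in search_frame(p,n)][:4])
print(r.get_state())
E
```

```text
pics
scene [1.15959016 0.5069607  0.6875332 ] [-127.707, -1.284, 128.835] [[595.88942504   0.         324.11734777]
 [  0.         595.88942504 233.81128874]
 [  0.           0.           1.        ]]
stand [(0.55, [130.0, 150.0, 240.0, 245.0])]
rack [(0.8, [231.0, 84.0, 381.0, 256.0])]
bin [(0.87, [131.0, 153.0, 237.0, 244.0])]
pod_mid [(0.59, [276.0, 196.0, 296.0, 212.0])]
tub_mid [(0.64, [327.0, 226.0, 346.0, 236.0])]
ball_mid [(0.68, [299.0, 199.0, 320.0, 224.0]), (0.65, [234.0, 281.0, 258.0, 307.0]), (0.64, [278.0, 311.0, 306.0, 332.0])]
sugar [(0.75, [426.0, 229.0, 470.0, 316.0])]
side [0.16383719 0.52726407 0.83063818] [-140.478, -0.372, -140.691] [[497.53967821   0.         315.81527967]
 [  0.         497.53967821 254.0218695 ]
 [  0.           0.           1.        ]]
stand [(0.84, [278.0, 101.0, 427.0, 339.0])]
rack [(0.78, [282.0, 106.0, 386.0, 259.0])]
bin [(0.89, [351.0, 144.0, 438.0, 219.0])]
pod_mid [(0.62, [350.0, 219.0, 365.0, 230.0])]
tub_mid [(0.47, [320.0, 249.0, 330.0, 261.0])]
ball_mid [(0.79, [249.0, 241.0, 265.0, 261.0]), (0.76, [333.0, 224.0, 350.0, 244.0]), (0.64, [285.0, 219.0, 301.0, 236.0]), (0.54, [254.0, 300.0, 274.0, 320.0])]
sugar [(0.87, [268.0, 312.0, 305.0, 376.0])]
{'time_s': 0.8, 'joints': array([-5.98693061e+01,  2.05453496e+01,  6.83273856e-01, -1.07989832e-03,
       -7.01373567e+01, -1.65091865e+01]), 'qd': array([-0.019414  , -0.01858031,  0.10728903, -0.08731011, -0.05057045,
        0.04512955]), 'joint_torque': array([ 1.76694421e-04, -5.82285976e+01,  2.93287772e+01,  7.00176805e+00,
        1.26424647e-02, -9.10659963e-06]), 'tcp_pos': array([ 0.15897724, -0.65598851,  0.18787927]), 'eef_rot': array([-1.79999744e+02,  1.13507105e-03, -1.66378859e+02]), 'contact_force': array([-0.90028389, -0.14265449, -0.08699837]), 'moment': array([ 0.01416895, -0.02896366, -0.04034548]), 'gripper_force': 0.0, 'gripper_width': 0.08761850641330284}
```

View pics/scene.png

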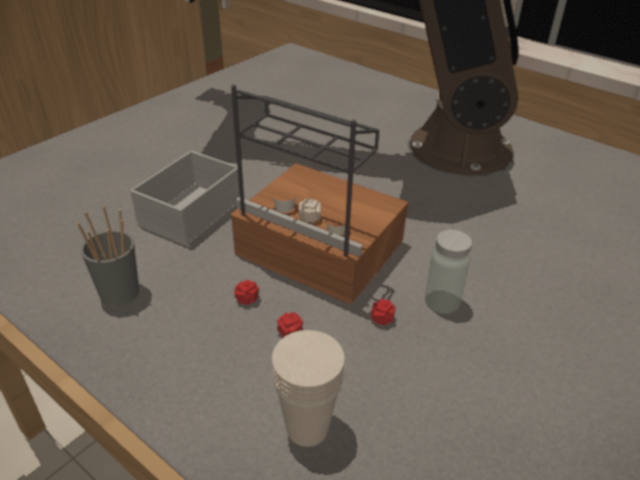

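View pics/side.png

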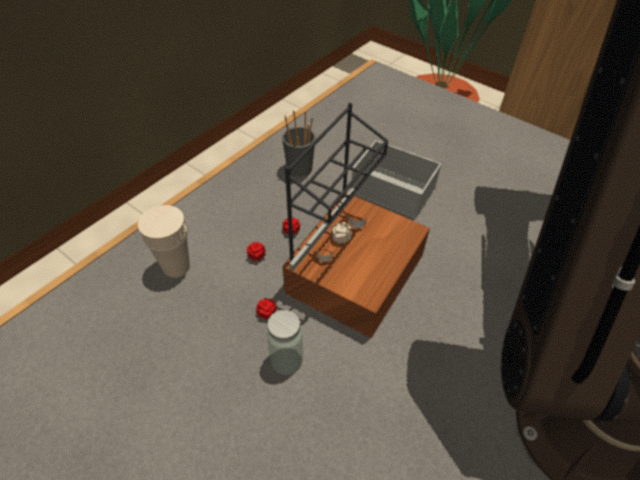

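```bash
cat >> h.py <<'E'
from scipy.optimize import minimize
from scipy.spatial.transform import Rotation as Ro
_c=capture
def capture(n):
    p=_c(n); R=np.array(p['rotation'])
    if R.ndim==1: p['rot6']=R; p=dict(p); 
    p['R']=Ro.from_euler('xyz',R,degrees=True).as_matrix() if R.ndim==1 else R
    return p
def ray(p,u,v,fish=False):
    K=np.array(p['K']); x=(u-K[0,2])/K[0,0]; y=(v-K[1,2])/K[1,1]
    if fish:
        t=np.hypot(x,y); s=np.sin(t)/max(t,1e-9); d=np.array([x*s,y*s,np.cos(t)])
    else: d=np.array([x,y,1.])
    return p['R']@d
def proj(p,X):
    q=(np.atleast_2d(X)-np.array(p['origin']))@p['R']; K=np.array(p['K'])
    return np.c_[K[0,0]*q[:,0]/q[:,2]+K[0,2],K[1,1]*q[:,1]/q[:,2]+K[1,2]]
def box(x,y,a,sx,sy,h):
    c,s=np.cos(a),np.sin(a)
    return np.array([[x+c*i*sx/2-s*j*sy/2,y+s*i*sx/2+c*j*sy/2,k] for i in(-1,1) for j in(-1,1) for k in(0,h)])
S=4
def hull(pts):
    m=np.zeros((480*S,640*S),np.uint8); q=cv2.convexHull((pts*S).astype(np.float32).reshape(-1,1,2))
    cv2.fillConvexPoly(m,np.round(q).astype(np.int32),1); return m
def maskhull(m):
    m=m.astype(np.uint8); n,l,st,_=cv2.connectedComponentsWithStats(m); 
    m=(l==1+np.argmax(st[1:,4]))
    v,u=np.nonzero(m); pts=np.r_[np.c_[u,v],np.c_[u+1,v],np.c_[u,v+1],np.c_[u+1,v+1]]-.5*0
    return hull(pts-0.5)
def fit(views,dims,x0):
    def f(q):
        e=0
        for p,H in views:
            G=hull(proj(p,box(q[0],q[1],q[2],*dims))); e+=1-(G&H).sum()/(G|H).sum()
        return e/len(views)
    x0=np.array(x0); sim=np.array([x0]+[x0+np.eye(3)[i]*[.03,.03,.2] [i] for i in range(3)])
    s=minimize(f,x0,method='Nelder-Mead',options=dict(initial_simplex=sim,xatol=2e-4,fatol=1e-4)); return s.x,s.fun
E
python3 - <<'E'
from h import *
P={c:capture(c) for c in('scene','side')}
roi={'scene':(225,160,415,310),'side':(275,185,435,345)}
vs={};vb={}
for c,p in P.items():
    f=p['frame'].astype(int); x0,y0,x1,y1=roi[c]
    w=np.zeros((480,640),bool); w[y0:y1,x0:x1]=((f[...,0]-f[...,2])>25)[y0:y1,x0:x1]&((f[...,1]-f[...,2])>8)[y0:y1,x0:x1]
    w=cv2.morphologyEx(w.astype(np.uint8),cv2.MORPH_OPEN,np.ones((3,3)))
    w=cv2.morphologyEx(w,cv2.MORPH_CLOSE,np.ones((9,9)))
    vs[c]=(p,maskhull(w)); b=outline_of(p,'bin')[0]; vb[c]=(p,maskhull(b['region']))
    o=p['frame'].copy()
    for M,k in((vs,0),(vb,1)):
        H=cv2.resize(M[c][1],(640,480),interpolation=cv2.INTER_AREA); cs,_=cv2.findContours(H,0,2); cv2.drawContours(o,cs,-1,(0,255,0),1)
    P[c]['o']=o
print('onz',onz(P['scene'],310,215,.1),onz(P['side'],342,240,.1))
x0=onz(P['scene'],310,215,.1); b0=onz(P['scene'],185,200,.04)
for n,V,dm,s in(('stand',vs,(.2,.24,.09),x0),('bin',vb,(.17,.12,.08),b0)):
    for sel in(['scene'],['side'],['scene','side']):
        q,e=fit([V[c] for c in sel],dm,[s[0],s[1],0]); print(n,sel,np.round(q,4),np.degrees(q[2]).round(2),e)
    for c in P:
        for pt in proj(P[c],box(*q,*dm)): cv2.circle(P[c]['o'],tuple(np.round(pt).astype(int)),2,(255,0,255),-1)
def crop(c,x,y): return cv2.resize(P[c]['o'][y:y+210,x:x+320],None,fx=2.5,fy=2.5)[:300*2,:800]
a=cv2.resize(P['scene']['o'][80:310,120:420],(400,306)); b=cv2.resize(P['side']['o'][90:340,260:460],(400,500))
im=np.zeros((500,800,3),np.uint8); im[:306,:400]=a; im[:,400:]=b
cv2.imwrite('pics/fit.png',im[:,:,::-1])
# pieces triangulated
def sear(c,n):return [np.array(d['bbox']) for d in search_frame(P[c],n) if d['conf']>.3]
for n in('pod_mid','tub_mid','ball_mid','sugar'):
    for c in P:
        for bb in sear(c,n):
            u,v=(bb[:2]+bb[2:])/2; z={'p':.104,'t':.102,'b':.1075,'s':.065}[n[0]]
            k=P[c]['frame'][int(v)-3:int(v)+3,int(u)-3:int(u)+3].mean((0,1)).round()
            print(n,c,bb.round(),onz(P[c],u,v,z).round(4),k)
E
```

```text
onz [ 0.53434992 -0.0099216   0.1       ] [ 0.52515234 -0.00212283  0.1       ]
stand ['scene'] [ 0.4945 -0.0191  0.1266] 7.26 0.024808535460926207
stand ['side'] [ 0.4955 -0.0175  0.1213] 6.95 0.031126092245405856
stand ['scene', 'side'] [ 0.4949 -0.0184  0.1317] 7.55 0.02821391024772929
bin ['scene'] [ 0.5736 -0.2815  0.1762] 10.1 0.024684089351306726
bin ['side'] [ 0.5665 -0.2769  0.2291] 13.13 0.17377442261834186
bin ['scene', 'side'] [ 0.5736 -0.28    0.1942] 11.13 0.10998945336895327
pod_mid scene [274. 198. 294. 212.] [ 0.5445 -0.0583  0.104 ] [121. 110.  99.]
pod_mid side [283. 105. 389. 261.] [ 0.6317 -0.1209  0.104 ] [90. 85. 78.]
tub_mid scene [327. 223. 348. 235.] [0.5373 0.0506 0.102 ] [121. 109.  94.]
tub_mid side [319. 250. 329. 261.] [0.5263 0.0531 0.102 ] [140.  97.  65.]
ball_mid scene [301. 203. 320. 222.] [ 0.5372 -0.0071  0.1075] [152. 138. 121.]
ball_mid scene [368. 299. 395. 328.] [0.6537 0.2167 0.1075] [144.  44.  41.]
ball_mid scene [280. 309. 304. 333.] [0.7435 0.1336 0.1075] [159.  52.  48.]
ball_mid scene [234. 282. 259. 303.] [0.7429 0.0476 0.1075] [136.  43.  40.]
ball_mid side [248. 239. 265. 264.] [0.6282 0.1294 0.1075] [165.  26.  23.]
ball_mid side [283. 220. 301. 236.] [0.6156 0.0418 0.1075] [79. 24. 22.]
ball_mid side [256. 298. 274. 320.] [0.5272 0.2139 0.1075] [174.  27.  25.]
ball_mid side [331. 225. 351. 243.] [ 0.5323 -0.0075  0.1075] [176. 157. 130.]
sugar scene [424. 232. 472. 315.] [0.475  0.2262 0.065 ] [116. 114. 104.]
sugar side [266. 311. 303. 373.] [0.4761 0.223  0.065 ] [100.  99.  88.]
```

View pics/fit.png

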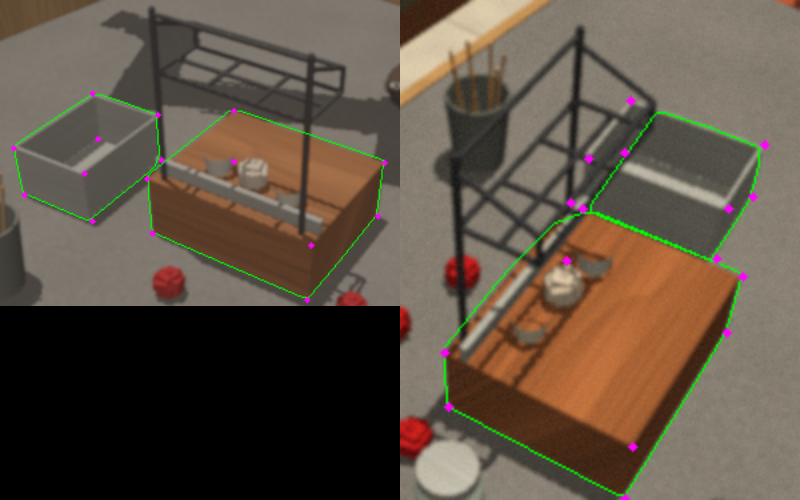

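The fit shows green outlines hugging the stand and bin. The bin lies on the stand's -y side and the sugar jar on the +y side. The white ball at about (255,172) in the left crop lies between pod and tub; the red balls are decoys. Next I check the stick cup and the arm API.

Run:
```python
from h import *
p=capture('scene'); q=capture('side')
print('cup',onz(p,118,297,0),onz(p,138,280,0),onz(q,300,178,0), onz(p,118,240,.1))
print([a for a in dir(r) if a[0]!='_'])
```

```text
cup [ 0.80885415 -0.18995344  0.        ] [ 0.76211537 -0.19888725  0.        ] [ 7.78529030e-01 -1.70207382e-01  1.11022302e-16] [ 0.78204645 -0.19599483  0.1       ]
['Unreachable', 'get_state', 'grip_depth']
```

```bash
python3 -m creep '[[87.6,0.9,0.6,0,0,0,4.6],[87.6,0.9,0.6,0,0,0,4.6],[87.6,0.9,0.6,0,0,0,4.6],[87.6,0.9,0.6,0,0,0,4.6],[87.6,0.9,0.6,0,0,0,4.6],[87.6,0.9,0.6,0,0,0,4.6],[87.6,0.9,0.6,0,0,0,4.6],[87.6,0.9,0.6,0,0,0,4.6]]' && python3 -m creep '[[87.6,0.9,0.6,0,0,0,4.6],[87.6,0.9,0.6,0,0,0,4.6],[87.6,0.9,0.6,0,0,0,4.6],[87.6,0.9,0.6,0,0,0,4.6],[87.6,0.9,0.6,0,0,0,4.6],[87.6,0.9,0.6,0,0,0,4.6],[87.6,0.9,0.6,0,0,0,4.6],[87.6,0.9,0.6,0,0,0,4.6]]'
```

```text
time_s: 2.17
tcp_pos: [0.34, -0.5352, 0.188]
eef_rot: [-180.0, -0.0, -129.3]
contact_force: [0.1, -0.3, -0.9]
gripper_width: 0.0877
gripper_force: 0.0
time_s: 2.83
tcp_pos: [0.5201, -0.4151, 0.188]
eef_rot: [-180.0, -0.0, -92.5]
contact_force: [-0.5, -1.2, -0.3]
gripper_width: 0.0877
gripper_force: 0.0
```

```bash
python3 -m creep '[[87.6,0.9,0.55,0,0,0,4.9],[87.6,0.9,0.55,0,0,0,4.9],[87.6,0.84,0.5,-0.5,0,0,0],[87.6,0,0,-1,0,0,0],[87.6,0,0,-1,0,0,0],[87.6,0,0,-1,0,0,0],[87.6,0,0,-1,0,0,0],[87.6,0,0,-1,0,0,0]]' && python3 -m creep '[[87.6,0,0,-0.8,0,0,0],[87.6,0,0,0,0,0,0],[87.6,0,0,0,0,0,0]]' && python3 -m creep '[[87.6,-0.04,0.34,0,0,0,0],[87.6,-0.04,0.34,0,0,0,0],[87.6,-0.04,0.34,0,0,0,0],[87.6,-0.04,0.34,0,0,0,0],[87.6,-0.04,0.34,0,0,0,0],[87.6,-0.04,0.34,0,0,0,0]]'
python3 - <<'E'
from h import *
p=capture('scene'); save(p,'push1.png')
q,e=fit([(p,maskhull(outline_of(p,'bin')[0]['region']))],(.17,.12,.08),[.57,-.25,.15]); print(q,np.degrees(q[2]),e)
s=r.get_state();print(s['tcp_pos'],s['eef_rot'],s['contact_force'])
E
```

```text
time_s: 3.5
tcp_pos: [0.585, -0.3759, 0.0493]
eef_rot: [-180.0, -0.0, -83.0]
contact_force: [0.5, -0.9, -0.0]
gripper_width: 0.0878
gripper_force: 0.0
time_s: 3.75
tcp_pos: [0.5843, -0.3759, 0.0295]
eef_rot: [179.9, 0.0, -83.0]
contact_force: [0.5, -0.0, 0.5]
gripper_width: 0.0872
gripper_force: 0.0
time_s: 4.25
tcp_pos: [0.5799, -0.3246, 0.0318]
eef_rot: [-179.9, -0.1, -82.9]
contact_force: [0.8, -4.2, 2.9]
gripper_width: 0.0876
gripper_force: 1.8
[ 0.57354882 -0.25914952  0.20187845] 11.56678336679631 0.08705791239996563
[ 0.57903049 -0.32323812  0.03090271] [-1.79968229e+02  2.19697972e-02 -8.29103022e+01] [-0.32992696 -0.57009392  0.31847269]
```

```bash
python3 -m creep '[[87.6,-0.04,0.34,0,0,0,0],[87.6,-0.04,0.34,0,0,0,0],[87.6,-0.04,0.34,0,0,0,0],[87.6,-0.04,0.34,0,0,0,0],[87.6,-0.04,0.34,0,0,0,0],[87.6,-0.03,0.24,0,0,0,0]]' && python3 -m creep '[[87.6,-0.02,0.16,0,0,0,0],[87.6,-0.02,0.12,0,0,0,0]]' && python3 -m creep '[[87.6,-0.01,0.1,0,0,0,0],[87.6,0,0,0,0,0,0]]'
python3 - <<'E'
from h import *
p=capture('scene'); save(p,'push2.png')
E
```

```text
time_s: 4.85
tcp_pos: [0.5731, -0.2754, 0.0304]
eef_rot: [180.0, 0.0, -83.0]
contact_force: [0.4, -3.0, 2.9]
gripper_width: 0.0875
gripper_force: 1.7
time_s: 5.02
tcp_pos: [0.5722, -0.2688, 0.0304]
eef_rot: [180.0, 0.0, -82.9]
contact_force: [1.0, -3.1, 1.6]
gripper_width: 0.0877
gripper_force: 1.7
time_s: 5.18
tcp_pos: [0.5717, -0.2663, 0.0301]
eef_rot: [180.0, 0.0, -83.0]
contact_force: [0.6, -0.7, 0.1]
gripper_width: 0.0878
gripper_force: 0.1
```

View pics/push2.png

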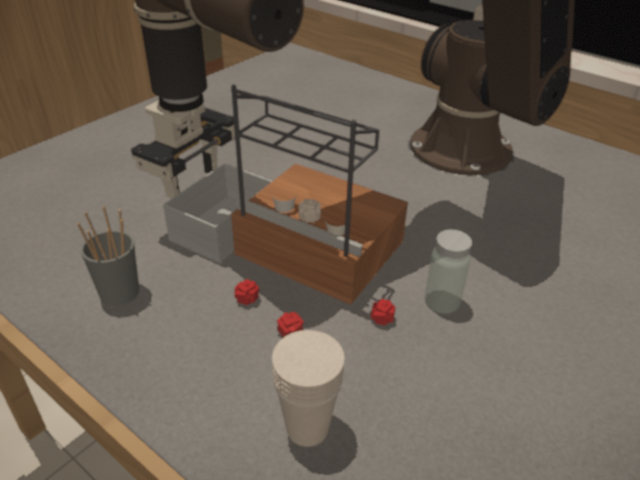

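```bash
python3 -m creep '[[87.6,-0.01,0.08,0,0,0,0],[87.6,-0.01,0.08,0,0,0,0]]' && python3 -m creep '[[87.6,-0.01,0.08,0,0,0,0],[87.6,-0.01,0.08,0,0,0,0]]' && python3 -m creep '[[87.6,-0.01,0.06,0,0,0,0],[87.6,-0.01,0.06,0,0,0,0]]'
```

```text
time_s: 5.4
tcp_pos: [0.571, -0.263, 0.0299]
eef_rot: [180.0, 0.0, -83.0]
contact_force: [0.1, -1.6, -0.7]
gripper_width: 0.0876
gripper_force: 1.1
time_s: 5.57
tcp_pos: [0.5722, -0.2607, 0.0309]
eef_rot: [-179.9, -0.2, -82.9]
contact_force: [2.9, -17.7, -1.2]
gripper_width: 0.0879
gripper_force: 9.2
time_s: 5.73
tcp_pos: [0.5723, -0.2604, 0.0318]
eef_rot: [-179.9, -0.4, -82.8]
contact_force: [2.4, -31.6, -2.7]
gripper_width: 0.0878
gripper_force: 15.4
```

```bash
python3 -m creep '[[0,0.05,-0.4,0,0,0,0],[0,0,-0.2,0,0,0,0],[0,0,0,0,0,0,0],[0,0,0,0,0,0,0],[0,0,0,0,0,0,0],[0,0,0,0,0,0,0]]' 20 && python3 -m creep '[[0,-0.03,0.25,0,0,0,0],[0,-0.02,0.2,0,0,0,0],[0,0,0.1,0,0,0,0]]' && python3 -m creep '[[0,0,0.05,0,0,0,0],[0,0,0,0,0,0,0]]'
```

```text
time_s: 6.23
tcp_pos: [0.5716, -0.2704, 0.0302]
eef_rot: [180.0, 0.0, -83.0]
contact_force: [0.2, 0.2, 0.2]
gripper_width: 0.0534
gripper_force: 0.0
time_s: 6.48
tcp_pos: [0.5665, -0.2609, 0.0305]
eef_rot: [179.5, -0.3, -82.8]
contact_force: [-15.6, -40.8, -0.1]
gripper_width: 0.0332
gripper_force: 19.1
time_s: 6.65
tcp_pos: [0.5652, -0.2612, 0.0303]
eef_rot: [179.4, -0.3, -82.9]
contact_force: [-12.6, -33.1, 0.3]
gripper_width: 0.0202
gripper_force: 15.0
```

```bash
python3 -m creep '[[0,0.05,-0.4,0,0,0,0],[0,0.15,-0.2,0,0,0,0],[0,0,0,0,0,0,0],[0,0,0,0,0,0,0]]' && python3 -m creep '[[0,-0.03,0.25,0,0,0,0],[0,-0.01,0.12,0,0,0,0]]' && python3 -m creep '[[0,0,0.1,0,0,0,0],[0,0,0,0,0,0,0]]'
```

```text
time_s: 6.98
tcp_pos: [0.5759, -0.2704, 0.0303]
eef_rot: [-180.0, 0.0, -83.0]
contact_force: [0.2, -0.4, 0.5]
gripper_width: 0.001
gripper_force: 0.0
time_s: 7.15
tcp_pos: [0.5745, -0.2604, 0.0303]
eef_rot: [-180.0, 0.0, -83.0]
contact_force: [-0.5, -0.3, -0.6]
gripper_width: 0.0003
gripper_force: 0.5
time_s: 7.32
tcp_pos: [0.5743, -0.2602, 0.0308]
eef_rot: [180.0, -0.1, -82.9]
contact_force: [-1.3, -12.0, -1.5]
gripper_width: 0.0004
gripper_force: 5.5
```

```bash
python3 -m creep '[[0,0.05,-0.5,0,0,0,0],[0,0.05,-0.5,0.3,0,0,0],[0,0,0,1,0,0,0],[0,0,0,1,0,0,0],[0,0,0,1,0,0,0],[0,0,0,1,0,0,0],[0,0,0,1,0,0,0],[0,0,0,1,0,0,0]]' && python3 -m creep '[[0,-0.3,0,1,0,0,-7.05],[0,-1,0,0.7,0,0,-7.05],[0,-1,0,0,0,0,-7.05],[0,-1,0,0,0,0,-7.05],[0,-1,0,0,0,0,-7.05],[0,-1,0,0,0,0,-7.05],[0,-1,0,0,0,0,-7.05],[0,-0.3,0,0,0,0,-7.05]]' && python3 -m creep '[[0,0,0,0,0,0,-7.05],[0,0,0,0,0,0,-7.05],[0,0,0,0,0,0,-7.05],[0,0,0,0,0,0,0]]' && python3 -m creep '[[0,0,0,0,2.12,-6.04,0],[0,0,0,0,2.12,-6.04,0],[0,0,0,0,2.12,-6.04,0],[0,0,0,0,2.12,-6.04,0],[0,0,0,0,2.12,-6.04,0],[0,0,0,0,2.12,-6.04,0],[0,0,0,0,2.12,-6.04,0],[0,0,0,0,0,0,0]]'
cat > chk.py <<'E'
from h import *
import sys
st=r.get_state(); print('joints',st['joints'].round(1))
R=Ro.from_euler('xyz',st['eef_rot'],degrees=True).as_matrix(); print('toolz',R[:,2].round(3),'tooly',R[:,1].round(3))
c,s=np.cos(np.radians(7.3)),np.sin(np.radians(7.3)); A=np.array([[c,s],[-s,c]])
loc=lambda X:(A@(np.array(X)[:2]-[.4949,-.0184])).round(4)
print('tcp local',loc(st['tcp_pos']),st['tcp_pos'][2])
for cam in('scene','side'):
    p=capture(cam); save(p,f'{sys.argv[1]}_{cam}.png')
    for n,z in(('pod_mid',.104),('tub_mid',.102),('ball_mid',.1075),('sugar',.065)):
        for d in search_frame(p,n):
            b=np.array(d['bbox']); u,v=(b[:2]+b[2:])/2
            k=p['frame'][int(v)-3:int(v)+3,int(u)-3:int(u)+3].mean((0,1))
            if d['conf']>.3 and k[1]>.6*k[0]: print(cam,n,round(d['conf'],2),b.round(),'local',loc(onz(p,u,v,z)))
    if cam=='scene':
        o=outline_of(p,'bin')
        if o:
            q,e=fit([(p,maskhull(o[0]['region']))],(.17,.12,.08),[.563,-.19,.127]); print('bin',loc(q),np.degrees(q[2])-7.3,e)
E
python3 chk.py a
```

```text
time_s: 7.98
tcp_pos: [0.577, -0.2846, 0.1899]
eef_rot: [-180.0, 0.0, -83.0]
contact_force: [1.2, 0.3, 0.2]
gripper_width: 0.0007
gripper_force: 0.0
time_s: 8.65
tcp_pos: [0.4092, -0.2843, 0.2316]
eef_rot: [-180.0, 0.1, -139.8]
contact_force: [-0.2, 0.7, 0.0]
gripper_width: 0.0006
gripper_force: 0.0
time_s: 8.98
tcp_pos: [0.4121, -0.2845, 0.2312]
eef_rot: [-180.0, 0.1, -160.9]
contact_force: [0.3, 0.5, 0.2]
gripper_width: 0.0004
gripper_force: 0.0
time_s: 9.65
tcp_pos: [0.4088, -0.2875, 0.2291]
eef_rot: [-179.7, 45.0, -160.6]
contact_force: [-0.8, -1.0, 0.6]
gripper_width: 0.0006
gripper_force: 0.0
joints [-52.7  -1.4 -19.1 -47.9 -64.7   0.5]
toolz [ 0.669  0.229 -0.707] tooly [-0.328  0.945 -0.004]
tcp local [-0.1196 -0.256 ] 0.2291331227173256
scene pod_mid 0.79 [275. 199. 293. 212.] local [ 0.0463 -0.0452]
scene tub_mid 0.7 [327. 225. 346. 234.] local [0.0531 0.0619]
scene ball_mid 0.57 [299. 201. 319. 223.] local [0.0426 0.0036]
scene sugar 0.91 [424. 231. 471. 313.] local [0.009 0.243]
scene sugar 0.7 [163. 167. 269. 266.] local [ 0.0943 -0.1579]
bin [ 0.0548 -0.1882] 4.775064325486498 0.27897153045666245
side pod_mid 0.49 [349. 220. 368. 231.] local [ 0.0216 -0.0344]
side tub_mid 0.58 [318. 249. 334. 260.] local [0.0388 0.0617]
side ball_mid 0.53 [334. 227. 352. 243.] local [0.0341 0.0058]
side sugar 0.79 [266. 313. 305. 377.] local [0.0078 0.2465]
```

Run:
```python
import cv2
a=cv2.imread('pics/a_scene.png')[80:310,150:410]; b=cv2.imread('pics/a_side.png')[90:340,260:460]
im=cv2.hconcat([cv2.resize(a,(400,354)),cv2.resize(b[:,:],(400,354))]) ; cv2.imwrite('pics/a_c.png',im)
```

```text
(no output)
```

View pics/a_c.png

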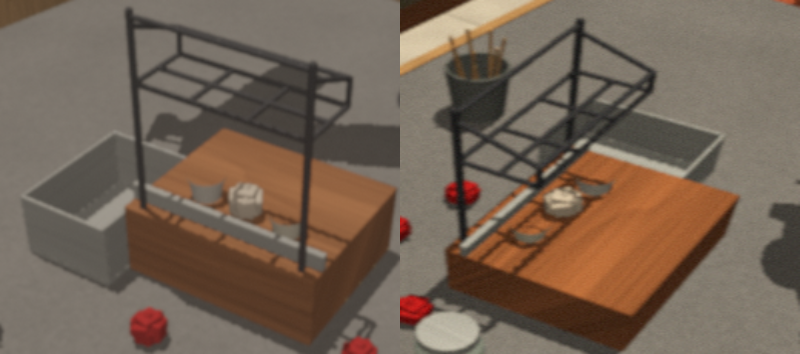

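```bash
python3 -m creep '[[0,0.05,0.96,0,0,0,0],[0,0.05,0.96,0,0,0,0],[0,0.05,0.96,0,0,0,0],[0,0.05,0.96,0,0,0,0],[0,0.05,0.96,0,0,0,0],[0,0.05,0.96,0,0,0,0],[0,0.05,0.96,0,0,0,0],[0,0.05,0.96,0,0,0,0]]' && python3 -m creep '[[0,0.05,0.96,0,0,0,0],[0,0.05,0.96,0,0,0,0],[0,0.05,0.96,0,0,0,0],[0,0.05,0.96,0,0,0,0],[0,0.05,0.96,0,0,0,0],[0,0.05,0.96,0,0,0,0],[0,0.05,0.96,0,0,0,0],[0,0.05,0.96,0,0,0,0]]'
python3 - <<'E'
from h import *
st=r.get_state(); R=Ro.from_euler('xyz',st['eef_rot'],degrees=True).as_matrix()
print(st['joints'].round(1),R[:,2].round(3),R[:,1].round(3))
E
```

```text
time_s: 10.87
tcp_pos: [0.4212, -0.0969, 0.2303]
eef_rot: [-179.9, 44.5, -160.5]
contact_force: [-0.7, 0.7, -0.3]
gripper_width: 0.0005
gripper_force: 0.0
time_s: 11.53
tcp_pos: [0.4244, -0.0187, 0.2306]
eef_rot: [178.1, 40.2, -161.7]
contact_force: [0.2, 0.0, -1.3]
gripper_width: 0.0006
gripper_force: 0.0
[  30.3  -36.   -58.2   12.4  -28.4 -110.1] [ 0.603  0.233 -0.763] [-0.333  0.942  0.025]
```

```bash
cat > kin.py <<'E'
import numpy as np
from scipy.optimize import least_squares
from scipy.spatial.transform import Rotation as Ro
rot=lambda ax,a: Ro.from_euler(ax,a,degrees=True).as_matrix()
def fk(j,P,ret=False):
    a1,d1,a2,a3,d4,e4,e5,L=P   # e4 lateral before j4, e5 lateral along j5 axis
    R1=rot('z',j[0]); R2=R1@rot('y',j[1]); R3=R2@rot('y',-j[2]); R4=R3@rot('x',S4*j[3])
    R5=R4@rot('y',-j[4]); R6=R5@rot('x',S6*j[5])
    sh=R1@[a1,0,d1]; el=sh+R2@[0,0,a2]; w=el+R3@[d4,e4,a3]; t=w+R4@[0,e5,0]+R6@[L,0,0]
    return (t,R6@T6,(sh,el,w)) if ret else (t,R6@T6)
S4=1;S6=-1;T6=np.eye(3)
D=[]
E
python3 - <<'E'
import kin,itertools; from kin import *
from h import r
s=r.get_state(); print(s['joints'],s['tcp_pos'],s['eef_rot'])
D=[([-59.8693,20.5453,.6833,-.001,-70.1374,-16.509],[.15897724,-.65598851,.18787927],[-180,0,-166.3789]),
([-52.7,-1.4,-19.1,-47.9,-64.7,.5],[.4088,-.2875,.2291],[-179.7,45,-160.6]),
(s['joints'],s['tcp_pos'],s['eef_rot'])]
for kin.S4,kin.S6 in itertools.product((1,-1),(1,-1)):
    P0=[0,.3,.4,0,.4,0,.15,.2]
    T=[fk(j,P0)[1].T@rot('z',0)@Ro.from_euler('xyz',e,degrees=True).as_matrix() for j,_,e in D]
    sp=[np.degrees(np.linalg.norm(Ro.from_matrix(T[0].T@t).as_rotvec())).round(2) for t in T]
    f=lambda P:np.concatenate([fk(j,P)[0]-t for j,t,_ in D])
    b=min((least_squares(f,P0+np.random.randn(8)*.1) for _ in range(20)),key=lambda q:q.cost)
    print(kin.S4,kin.S6,sp,b.cost,b.x.round(3),T[0].round(2).tolist())
E
```

```text
[  30.25206954  -36.00365336  -58.19755476   12.39814537  -28.44412365
 -110.09592982] [ 0.42441846 -0.01866174  0.23057078] [ 178.14586677   40.246715   -161.71691624]
1 1 [np.float64(0.0), np.float64(85.61), np.float64(165.37)] 9.085265425439883e-05 [ 6.34  -3.787  0.222  1.305 -6.607  0.267 -0.469 -0.296] [[0.0, -0.0, 1.0], [-0.84, 0.54, 0.0], [-0.54, -0.84, -0.0]]
1 -1 [np.float64(0.0), np.float64(95.82), np.float64(24.8)] 9.085265425438826e-05 [ 6.34  -3.787  0.222  1.305 -6.607  0.267 -0.469 -0.296] [[0.0, -0.0, 1.0], [-1.0, 0.0, 0.0], [-0.0, -1.0, -0.0]]
-1 1 [np.float64(0.0), np.float64(34.01), np.float64(172.83)] 8.551739446684775e-11 [ 0.001  0.195  0.602  0.003  0.461 -0.    -0.192  0.417] [[-0.0, -0.0, 1.0], [-0.84, 0.54, -0.0], [-0.54, -0.84, -0.0]]
-1 -1 [np.float64(0.0), np.float64(0.04), np.float64(0.0)] 8.551739489189933e-11 [ 0.001  0.195  0.602  0.003  0.461 -0.    -0.192  0.417] [[-0.0, -0.0, 1.0], [-1.0, 0.0, -0.0], [-0.0, -1.0, -0.0]]
```

```bash
cat >> kin.py <<'E'
S4=-1;S6=-1
P=[0.001,.195,.602,.003,.461,0,-.192,.417]
T6=np.array([[0,0,1.],[-1,0,0],[0,-1,0]])
LO=np.array([-176.03,-82.01,-58.28,-173.87,-174.79,-173.66])+1; HI=np.array([176.03,121.73,71.71,95.51,-.11,173.66])-1
Y=7.3; c,s=np.cos(np.radians(Y)),np.sin(np.radians(Y))
def w2(lx,ly,z): return np.array([.4949+c*lx-s*ly,-.0184+s*lx+c*ly,z])
def Rt(th,psi,flip=0):  # tool z: elevation -th, azimuth Y+psi ; tool y horizontal
    a=np.radians(Y+psi); t=np.radians(th); z=np.array([np.cos(a)*np.cos(t),np.sin(a)*np.cos(t),-np.sin(t)]); y=np.array([-np.sin(a),np.cos(a),0])*(1-2*flip)
    return np.c_[np.cross(y,z),y,z]
def ik(p,R,q0):
    f=lambda q:np.r_[(fk(q,P)[0]-p)*10,Ro.from_matrix(fk(q,P)[1]@R.T).as_rotvec()]
    s=least_squares(f,np.clip(q0,LO+.1,HI-.1),bounds=(LO,HI),x_scale=30); return s.x,np.linalg.norm(s.fun)
E
python3 - <<'E'
from kin import *
now=np.array([30.25,-36,-58.1,12.4,-28.4,-110.1]); a=np.array([-52.7,-1.4,-19.1,-47.9,-64.7,.5])
rng=np.random.default_rng(0)
for th in(40,45,50):
  for psi in(-30,-15,0,12,25):
    o=[]
    for lx,ly in((.055,.12),(.055,0),(.055,-.14)):
        best=min((ik(w2(lx,ly,.103),Rt(th,psi),q) for q in [now,a]+[rng.uniform(LO,HI) for _ in range(4)]),key=lambda v:v[1])
        o.append((round(best[1],3),best[0].round(0).astype(int).tolist()))
    print(th,psi,o)
E
```

```text
40 -30 [(np.float64(0.211), [-11, -3, -57, -169, -10, 71]), (np.float64(0.069), [-24, -1, -57, -162, -14, 73]), (np.float64(0.003), [-24, 1, -39, -117, -1, 28])]
40 -15 [(np.float64(0.042), [-12, -2, -57, -159, -15, 72]), (np.float64(0.013), [-9, -2, -42, -112, -1, 23]), (np.float64(0.007), [-9, 1, -38, -69, -1, -20])]
40 0 [(np.float64(0.022), [6, -3, -42, -104, -1, 15]), (np.float64(0.003), [6, -2, -42, -66, -1, -23]), (np.float64(0.0), [-27, 5, -32, -74, -27, 6])]
40 12 [(np.float64(0.006), [18, -3, -42, -68, -1, -21]), (np.float64(0.0), [-14, 1, -36, -74, -26, 6]), (np.float64(0.0), [-33, 9, -27, -69, -41, 13])]
40 25 [(np.float64(0.0), [-2, 1, -37, -74, -27, 6]), (np.float64(0.0), [-21, 7, -31, -69, -41, 15]), (np.float64(0.0), [-36, 15, -21, -63, -53, 19])]
45 -30 [(np.float64(0.174), [-10, -3, -57, -173, -8, 74]), (np.float64(0.03), [-23, -2, -57, -171, -10, 81]), (np.float64(0.075), [-28, 2, -41, -130, -1, 44])]
45 -15 [(np.float64(0.002), [-10, -2, -57, -168, -10, 80]), (np.float64(0.091), [-12, -2, -43, -122, -1, 35]), (np.float64(0.081), [-5, 2, -39, -56, -1, -36])]
45 0 [
[... 527 characters left out ...]
), [-22, -2, -54, -173, -1, 82]), (np.float64(0.119), [-33, 2, -48, -164, -1, 82])]
50 -15 [(np.float64(0.013), [-9, -3, -54, -171, -1, 82]), (np.float64(0.148), [-20, -2, -50, -157, -1, 76]), (np.float64(0.128), [2, 2, -46, -21, -1, -76])]
50 0 [(np.float64(0.175), [-6, -2, -48, -145, -1, 65]), (np.float64(0.126), [17, -2, -49, -23, -1, -74]), (np.float64(0.0), [-5, 2, -37, -35, -14, -47])]
50 12 [(np.float64(0.134), [29, -3, -49, -25, -1, -73]), (np.float64(0.0), [16, -2, -47, -22, -6, -65]), (np.float64(0.0), [-18, 6, -27, -48, -32, -17])]
50 25 [(np.float64(0.0), [28, -2, -46, -25, -7, -62]), (np.float64(0.0), [-5, 3, -31, -48, -31, -17]), (np.float64(0.0), [-25, 11, -21, -49, -45, -1])]
```

Run:
```python
from kin import *
a=np.array([-52.7,-1.4,-19.1,-47.9,-64.7,.5])
rng=np.random.default_rng(0)
for th in(25,30,35):
  for psi in(0,6,12,18):
    o=[];q=a
    for lx,ly in((.055,-.14),(.055,0),(.055,.12),(-.03,.12),(-.03,.0),(-.03,-.12)):
        best=min((ik(w2(lx,ly,.106),Rt(th,psi),x) for x in [q,a]+[rng.uniform(LO,HI) for _ in range(2)]),key=lambda v:round(v[1],3)); q=best[0]
        o.append((round(float(best[1]),3),best[0].round(0).astype(int).tolist()))
    print(th,psi,o)
```

```text
25 0 [(0.0, [-53, 17, -40, -100, -53, 54]), (0.0, [-46, 16, -54, -116, -55, 71]), (0.094, [-27, 7, -57, -127, -42, 65]), (0.131, [-22, -9, -57, -111, -29, 41]), (0.024, [-58, 11, -57, -102, -57, 66]), (0.0, [-64, 15, -46, -93, -59, 57])]
25 6 [(0.0, [-52, 18, -36, -94, -56, 50]), (0.0, [-45, 15, -49, -108, -54, 63]), (0.041, [-32, 13, -57, -122, -51, 70]), (0.099, [-31, -4, -57, -106, -41, 47]), (0.0, [-58, 14, -54, -97, -60, 66]), (0.0, [-62, 16, -42, -88, -61, 54])]
25 12 [(0.0, [-51, 20, -31, -88, -59, 47]), (0.0, [-44, 16, -44, -100, -55, 57]), (0.0, [-35, 16, -55, -117, -55, 72]), (0.055, [-40, 5, -57, -102, -53, 59]), (0.0, [-55, 14, -50, -92, -61, 61]), (0.0, [-61, 18, -38, -83, -64, 52])]
25 18 [(0.0, [-51, 22, -27, -83, -62, 44]), (0.0, [-42, 17, -40, -94, -57, 53]), (0.0, [-33, 15, -50, -108, -54, 64]), (0.0, [-46, 14, -57, -100, -60, 69]), (0.0, [-53, 15, -45, -87, -63, 57]), (0.0, [-59, 20, -34, -79, -67, 50])]
30 0 [(0.0, [-46, 12, -37, -95, -44, 40]), (0.0, [-36, 6, -49, -111, -40, 52]), (0.022, [-24, 5, -57, -131, -37, 65]), (0.051, [-20, -10, -57, -114, -26, 41]), (0.
[... 962 characters left out ...]
1, -82, -42, 28])]
35 6 [(0.0, [-39, 10, -31, -81, -41, 25]), (0.0, [-24, 2, -40, -92, -30, 26]), (0.0, [-11, -1, -46, -110, -21, 36]), (0.0, [-8, -11, -52, -101, -18, 24]), (0.0, [-33, -5, -47, -86, -36, 26]), (0.0, [-48, 5, -38, -78, -47, 29])]
35 12 [(0.0, [-40, 12, -29, -77, -46, 25]), (0.0, [-26, 4, -38, -87, -36, 26]), (0.0, [-10, 0, -43, -100, -24, 29]), (0.0, [-12, -10, -50, -93, -25, 22]), (0.0, [-35, -1, -45, -82, -43, 28]), (0.0, [-48, 8, -35, -75, -52, 30])]
35 18 [(0.0, [-41, 14, -25, -73, -51, 26]), (0.0, [-28, 7, -36, -82, -41, 26]), (0.0, [-12, 2, -41, -93, -30, 26]), (0.0, [-16, -7, -48, -88, -33, 24]), (0.0, [-37, 2, -42, -78, -48, 30]), (0.0, [-48, 10, -32, -71, -56, 31])]
```

```bash
python3 -m creep '[[0,-0.05,-1,0,0,0,0],[0,-0.05,-1,0,0,0,0],[0,-0.05,-1,0,0,0,0],[0,-0.05,-1,0,0,0,0],[0,-0.05,-1,0,0,0,0],[0,-0.05,-1,0,0,0,0],[0,-0.05,-1,0,0,0,0],[0,0,0,0,0,0,0]]'
python3 - <<'E'
from h import *
st=r.get_state(); R=Ro.from_euler('xyz',st['eef_rot'],degrees=True).as_matrix()
print(st['joints'].round(1),R[:,2].round(3),R[:,1].round(3))
E
python3 -m creep '[[0,0,0,0,1.7,-4.7,0],[0,0,0,0,1.7,-4.7,0],[0,0,0,0,1.7,-4.7,0],[0,0,0,0,0,0,0]]'
python3 - <<'E'
from h import *
st=r.get_state(); R=Ro.from_euler('xyz',st['eef_rot'],degrees=True).as_matrix()
print(st['joints'].round(1),R[:,2].round(3),R[:,1].round(3))
E
```

```text
time_s: 12.2
tcp_pos: [0.4106, -0.148, 0.2219]
eef_rot: [178.8, 38.1, -162.9]
contact_force: [0.3, -0.8, 1.1]
gripper_width: 0.0002
gripper_force: 0.0
[-19.2 -17.9 -33.6 -31.4 -47.3 -37.2] [ 0.583  0.201 -0.787] [-0.307  0.952  0.017]
time_s: 12.53
tcp_pos: [0.4047, -0.1424, 0.2156]
eef_rot: [177.0, 49.2, -163.9]
contact_force: [-1.0, -1.3, -0.4]
gripper_width: 0.0005
gripper_force: 0.0
[-41.7 -13.5 -32.5 -53.1 -56.6  -5.7] [ 0.711  0.26  -0.653] [-0.315  0.948  0.034]
```

```bash
cat > d.py <<'E'
import sys
from kin import *
from plant import r
lx,ly,z,th,psi=map(float,sys.argv[1:])
st=r.get_state(); R=Ro.from_euler('xyz',st['eef_rot'],degrees=True).as_matrix()
l=np.array([[c,s],[-s,c]])@(st['tcp_pos'][:2]-[.4949,-.0184])
print('local',l.round(4),'j',st['joints'].round(0),'th',np.degrees(np.arcsin(-R[2,2])).round(1),'psi',(np.degrees(np.arctan2(R[1,2],R[0,2]))-Y).round(1),'roll',R[2,1].round(3))
p=w2(lx,ly,z); G=Rt(th,psi)
print('units',((p-st['tcp_pos'])/.025).round(2),'rotvec',np.degrees(Ro.from_matrix(G@R.T).as_rotvec()).round(1))
q,e=ik(p,G,st['joints']); print('ik',q.round(0),round(e,4))
E
python3 d.py -.035 .115 .15 35 11
```

```text
local [-0.1053 -0.1115] j [-42. -14. -33. -53. -57.  -6.] th 40.8 psi 12.8 roll 0.034
units [ 1.64  9.34 -2.62] rotvec [-0.  -6.1 -0.2]
ik [  9. -19. -50. -77. -10.  -8.] 0.0527
```

```bash
python3 d.py -.035 -.09 .112 35 12
python3 - <<'E'
from kin import *
q=np.array([-47,3,-38,-75,-50,25.])
for ly in(-.09,-.03,.03,.08,.12):
    q,e=ik(w2(-.035,ly,.112),Rt(35,12),q); print(ly,q.round(0),round(e,4))
for lx in(-.01,.02,.055):
    q,e=ik(w2(lx,.12,.108),Rt(35,12),q); print(lx,q.round(0),round(e,4))
E
```

```text
local [-0.1053 -0.1115] j [-42. -14. -33. -53. -57.  -6.] th 40.8 psi 12.8 roll 0.034
units [ 2.68  1.21 -4.14] rotvec [ 0.  -6.1  0.8]
ik [-46.   4. -38. -75. -50.  29.] 0.0
-0.09 [-46.   4. -38. -75. -50.  29.] 0.0
-0.03 [-39.  -1. -42. -79. -46.  27.] 0.0
0.03 [-30.  -6. -46. -82. -39.  24.] 0.0
0.08 [-18. -10. -49. -86. -30.  19.] 0.0
0.12 [ -7. -12. -50. -90. -22.  16.] 0.0
-0.01 [-11.  -7. -48. -94. -24.  23.] 0.0
0.02 [-11.  -4. -46. -97. -24.  26.] 0.0
0.055 [-10.  -0. -43. -99. -24.  28.] 0.0
```

```bash
python3 -m creep '[[0,0.5,0.2,-0.5,0,-2.1,0.2],[0,0.5,0.2,-0.7,0,-2,0.3],[0,0.5,0.2,-0.7,0,-2,0.3],[0,0.5,0.2,-0.7,0,0,0],[0,0.5,0.2,-0.7,0,0,0],[0,0.18,0.2,-0.7,0,0,0],[0,0,0,0,0,0,0]]' && python3 d.py -.035 .12 .112 35 12
```

```text
time_s: 13.12
tcp_pos: [0.4726, -0.1064, 0.1137]
eef_rot: [179.4, 54.5, -160.6]
contact_force: [-1.3, -0.3, -0.3]
gripper_width: 0.0003
gripper_force: 0.0
local [-0.0333 -0.0844] j [-44.   4. -37. -74. -50.  27.] th 35.5 psi 12.8 roll 0.006
units [-1.11  8.1  -0.07] rotvec [-0.2 -0.5 -0.6]
ik [ -7. -12. -50. -90. -22.  16.] 0.0
```

```bash
python3 -m creep '[[0,-0.08,0.58,0,0,0,0],[0,-0.08,0.58,0,0,0,0],[0,-0.08,0.58,0,0,0,0],[0,-0.08,0.58,0,0,0,0],[0,-0.08,0.58,0,0,0,0],[0,-0.08,0.58,0,0,0,0],[0,-0.08,0.58,0,0,0,0],[0,0,0,0,0,0,0]]' && python3 d.py -.035 .12 .112 35 12 && python3 -m creep '[[0,-0.08,0.58,0,0,0,0],[0,-0.08,0.58,0,0,0,0],[0,-0.08,0.58,0,0,0,0],[0,-0.08,0.58,0,0,0,0],[0,-0.08,0.58,0,0,0,0],[0,-0.08,0.58,0,0,0,0],[0,0,0,0,0,0,0]]' && python3 d.py .055 .122 .107 35 12
```

```text
time_s: 13.78
tcp_pos: [0.4582, -0.0054, 0.1183]
eef_rot: [-179.9, 54.9, -160.0]
contact_force: [-0.8, 0.4, -0.7]
gripper_width: 0.0005
gripper_force: 0.0
local [-0.0348  0.0175] j [-30.  -6. -45. -80. -40.  21.] th 35.1 psi 12.5 roll -0.001
units [-0.53  4.06 -0.25] rotvec [ 0.1 -0.1 -0.6]
ik [ -7. -12. -50. -90. -22.  16.] 0.0
time_s: 14.37
tcp_pos: [0.447, 0.0814, 0.1188]
eef_rot: [-179.8, 55.0, -159.9]
contact_force: [-1.2, -0.3, 0.2]
gripper_width: 0.0004
gripper_force: 0.0
local [-0.0348  0.105 ] j [ -8. -13. -49. -85. -22.  11.] th 35.0 psi 12.6 roll -0.002
units [ 3.48  1.13 -0.47] rotvec [ 0.1  0.  -0.6]
ik [ -10.   -0.  -43. -100.  -24.   29.] 0.0
```

```bash
python3 -m creep '[[0,-0.05,0.35,-0.2,0,0,0],[0,-0.05,0.36,-0.2,0,0,0],[0,0.4,0.05,0,0,0,0],[0,0.45,0.06,0,0,0,0],[0,0.45,0.06,0,0,0,0],[0,0.45,0.06,0,0,0,0],[0,0.45,0.06,0,0,0,0],[0,0,0,0,0,0,0]]' && python3 d.py .053 .122 .107 35 12
python3 - <<'E'
from h import *
p=capture('scene'); q=capture('side'); w=capture('wrist')
a=cv2.resize(p['frame'][130:310,220:440],(400,327)); b=cv2.resize(q['frame'][180:360,240:460],(400,327))
cv2.imwrite('pics/e.png',cv2.hconcat([a,b])[:,:,::-1]); save(w,'ew.png')
E
```

```text
time_s: 15.03
tcp_pos: [0.5024, 0.1035, 0.1077]
eef_rot: [-179.8, 54.9, -160.2]
contact_force: [-0.4, -0.6, -0.8]
gripper_width: 0.0004
gripper_force: 0.0
local [0.023 0.12 ] j [-10.  -4. -45. -97. -24.  26.] th 35.1 psi 12.3 roll -0.002
units [ 1.18  0.23 -0.03] rotvec [ 0.1 -0.1 -0.4]
ik [ -10.   -0.  -43. -100.  -24.   28.] 0.0
```

View pics/e.png

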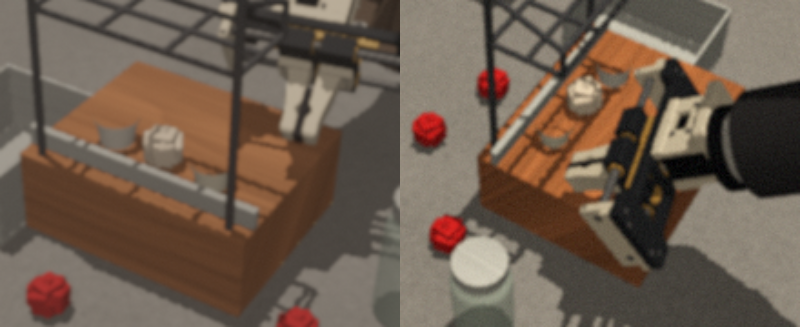

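```bash
python3 -m creep '[[0,0.4,0.07,0,0,0,0],[0,0.4,0.08,0,0,0,0],[0,0.38,0.08,0,0,0,0],[0,0,0,0,0,0,0]]' && python3 -m creep '[[0,0.03,-0.25,0,0,0,0],[0,0.03,-0.25,0,0,0,0],[0,0.04,-0.3,0,0,0,0],[0,0.04,-0.3,0,0,0,0],[0,0.04,-0.3,0,0,0,0],[0,0.04,-0.3,0,0,0,0],[0,0.04,-0.3,0,0,0,0],[0,0.04,-0.3,0,0,0,0]]' && python3 d.py .053 -.15 .107 35 12
python3 - <<'E'
from h import *
p=capture('scene'); q=capture('side')
a=cv2.resize(p['frame'][130:310,220:440],(400,327)); b=cv2.resize(q['frame'][180:360,240:460],(400,327))
cv2.imwrite('pics/f.png',cv2.hconcat([a,b])[:,:,::-1])
E
```

```text
time_s: 15.52
tcp_pos: [0.5318, 0.1096, 0.1078]
eef_rot: [-179.8, 54.9, -160.2]
contact_force: [0.6, -0.1, -0.7]
gripper_width: 0.0005
gripper_force: 0.0
time_s: 16.18
tcp_pos: [0.5371, 0.0509, 0.1074]
eef_rot: [-179.8, 54.8, -160.2]
contact_force: [0.3, 0.3, 0.2]
gripper_width: 0.0002
gripper_force: 0.0
local [0.0506 0.0634] j [-17.   1. -41. -91. -29.  25.] th 35.2 psi 12.3 roll -0.002
units [ 1.18 -8.45 -0.01] rotvec [ 0.2 -0.1 -0.3]
ik [-41.  12. -28. -76. -47.  25.] 0.0
```

View pics/f.png

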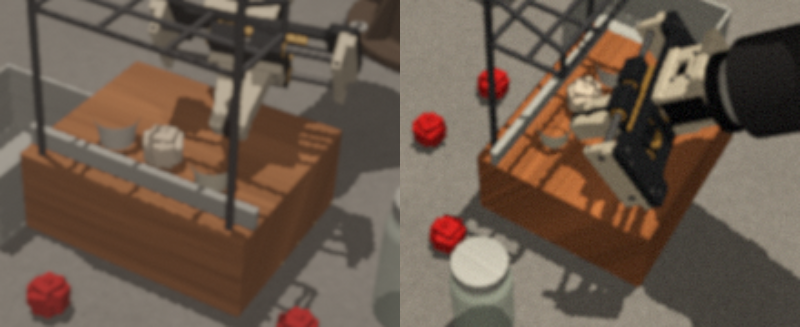

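Run:
```python
from h import *
from kin import w2
p=capture('scene'); q=capture('side'); st=r.get_state()
t=st['tcp_pos']; R=Ro.from_euler('xyz',st['eef_rot'],degrees=True).as_matrix()
pts=[t+R@np.array([x,y,0]) for x in(-.0095,.0095) for y in(-.021,.021)]+[t]
ims=[]
for c,x0,y0 in((p,220,130),(q,240,180)):
    f=cv2.resize(c['frame'],None,fx=4,fy=4,interpolation=cv2.INTER_CUBIC)
    for X in pts:
        u=proj(c,X)[0]*4; cv2.circle(f,tuple(u.astype(int)),3,(0,255,0),-1)
    for lx,ly in((.046,.063),(.041,.005),(.044,-.045)):
        ph=np.linspace(0,6.28,30); a=np.array([w2(lx+.0165*np.cos(k),ly+.0165*np.sin(k),.09) for k in ph])
        cv2.polylines(f,[(proj(c,a)*4).astype(np.int32)],True,(255,0,255),1)
    a=np.array([w2(.074,-.12,.11),w2(.074,.12,.11)]); cv2.polylines(f,[(proj(c,a)*4).astype(np.int32)],False,(0,255,255),1)
    print([proj(c,t)[0].round(1)])
    ims.append(cv2.resize(f[(y0+20)*4:(y0+140)*4,(x0+20)*4:(x0+160)*4],(400,343)))
cv2.imwrite('pics/g.png',cv2.hconcat(ims)[:,:,::-1])
```

```text
[array([338.1, 226.6])]
[array([320. , 250.9])]
```

View pics/g.png

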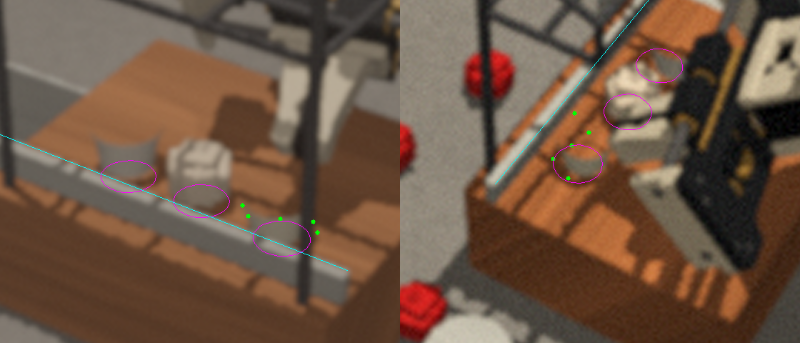

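Run:
```python
from h import *
p=capture('scene'); q=capture('side'); w=capture('wrist'); st=r.get_state()
t=st['tcp_pos']; R=Ro.from_euler('xyz',st['eef_rot'],degrees=True).as_matrix()
print(w['K'][0],w['origin'],t, R.T@(np.array(w['origin'])-t))
ims=[]
for c in(p,q):
    u0=proj(c,t)[0]; f=cv2.resize(c['frame'],None,fx=6,fy=6,interpolation=cv2.INTER_CUBIC)
    for k in(0,-.02,-.04,-.066):
        u=(proj(c,t+R[:,2]*k)[0]+.5)*6; cv2.circle(f,tuple(u.astype(int)),3,(0,255,0),-1)
    u=((u0+[10,-18])*6).astype(int); ims.append(f[u[1]-195:u[1]+195,u[0]-195:u[0]+195])
ims.append(cv2.resize(w['frame'],(520,390))[:, :])
im=np.hstack(ims); im=cv2.resize(im,(800,int(800*im.shape[0]/im.shape[1])))
im=np.vstack([np.hstack([cv2.resize(i,(400,400)) for i in ims[:2]]),np.hstack([cv2.resize(w['frame'][200:460,200:440],(260,200)) ,cv2.resize(w['frame'],(266,200)),np.zeros((200,274,3),np.uint8)])])
cv2.imwrite('pics/k.png',im[:,:,::-1])
```

```text
[371.64829954   0.         319.36052598] [ 0.33992995 -0.01807122  0.15456715] [0.53685765 0.0521015  0.10724234] [ 8.16972702e-02  8.74138438e-05 -1.98166381e-01]
```

View pics/k.png

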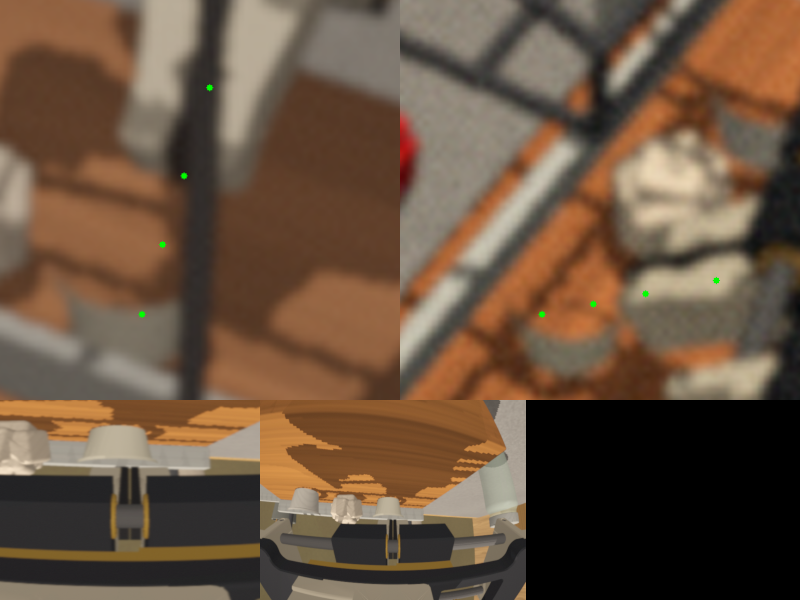

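The green marks in the zoom show the real finger tips end about 38 mm short of the reported TCP (the third mark), so the fingers passed above and in front of the tub, which hasn't moved. I'll go back left and re-enter deeper with a steeper tilt.

```bash
python3 d.py .05 .128 .107 35 12
python3 - <<'E'
from kin import *
for th in (40,42):
  for psi in(12,14):
    q=np.array([-10,0,-43,-99,-24,28.])
    for lx,ly,z in((.05,.128,.107),(.081,.130,.084),(.081,.06,.084),(.081,0,.084),(.081,-.08,.084),(.081,-.14,.084)):
        q,e=ik(w2(lx,ly,z),Rt(th,psi),q); print(th,psi,lx,ly,q.round(0),round(e,4))
E
```

```text
local [0.0506 0.0646] j [-17.   1. -41. -91. -29.  25.] th 35.2 psi 12.3 roll -0.002
units [-0.35  2.51 -0.01] rotvec [ 0.1 -0.1 -0.4]
ik [  -9.   -1.  -44. -101.  -24.   29.] 0.0
40 12 0.05 0.128 [ 18.  -3. -42. -70.  -1. -19.] 0.0182
40 12 0.081 0.13 [  4.   3. -38. -89. -12.   9.] 0.0
40 12 0.081 0.06 [ -7.   4. -37. -84. -20.  11.] 0.0
40 12 0.081 0 [-16.   6. -34. -80. -27.  13.] 0.0
40 12 0.081 -0.08 [-26.  10. -30. -75. -34.  15.] 0.0
40 12 0.081 -0.14 [-32.  13. -26. -72. -39.  16.] 0.0
40 14 0.05 0.128 [ 20.  -3. -42. -65.  -2. -24.] 0.0078
40 14 0.081 0.13 [  3.   3. -38. -87. -14.   9.] 0.0
40 14 0.081 0.06 [ -8.   5. -36. -82. -22.  12.] 0.0
40 14 0.081 0 [-17.   7. -34. -79. -29.  14.] 0.0
40 14 0.081 -0.08 [-27.  11. -29. -74. -36.  16.] 0.0
40 14 0.081 -0.14 [-32.  14. -25. -71. -41.  16.] 0.0
42 12 0.05 0.128 [ 19.  -3. -42. -67.  -1. -23.] 0.0499
42 12 0.081 0.13 [ 18.   2. -39. -69.  -1. -20.] 0.0097
42 12 0.081 0.06 [  1.   3. -36. -74. -14.  -4.] 0.0
42 12 0.081 0 [-11.   5. -34. -73. -23.   3.] 0.0
42 12 0.081 -0.08 [-22.   9. -30. -70. -32.   8.] 0.0
42 12 0.081 -0.14 [-29.  12. -26. -68. -37.  10.] 0.0
42 14 0.05 0.128 [ 21.  -3. -43. -62.  -2. -28.] 0.0381
42 14 0.081 0.13 [ 18.   2. -39. -67.  -3. -21.] 0.0
42 14 0.081 0.06 [ -2.   4. -36. -74. -18.  -1.] 0.0
42 14 0.081 0 [-12.   6. -33. -73. -25.   5.] 0.0
42 14 0.081 -0.08 [-23.  10. -29. -70. -34.   9.] 0.0
42 14 0.081 -0.14 [-30.  13. -25. -67. -39.  11.] 0.0
```

```bash
python3 -m creep '[[0,-0.05,0.38,0,0,0,0],[0,-0.05,0.38,0,0,0,0],[0,-0.05,0.38,0,0,0,0],[0,-0.05,0.38,0,0,0,0],[0,-0.05,0.38,0,0,0,0],[0,-0.05,0.38,0,0,0,0],[0,-0.05,0.3,0,0,0,0],[0,0,0,0,0,0,0]]' && python3 -m creep '[[0,0.35,0.04,0,0,0,0],[0,0.35,0.04,0,0,0,0],[0,0.35,0.04,0,0,0,0],[0,0.25,0.04,0,0,0,0],[0,0,0,0,0,0,1],[0,0,0,0,0.9,-2.4,0.5],[0,0,0,0,0.9,-2.4,0],[0,0,0,0,0,0,0]]' && python3 d.py .081 .13 .0845 40 14
```

```text
time_s: 17.2
tcp_pos: [0.5277, 0.118, 0.1073]
eef_rot: [-179.9, 54.8, -160.2]
contact_force: [0.3, -0.2, -0.6]
gripper_width: 0.0006
gripper_force: 0.0
time_s: 17.87
tcp_pos: [0.5591, 0.1194, 0.1037]
eef_rot: [-179.9, 59.2, -158.9]
contact_force: [-1.2, -1.4, -1.9]
gripper_width: 0.0003
gripper_force: 0.0
local [0.0812 0.1286] j [ -20.    7.  -45. -111.  -37.   49.] th 30.8 psi 13.8 roll -0.001
units [-0.02  0.06 -0.77] rotvec [-3.3  8.6  0.2]
ik [  3.   3. -37. -87. -14.   9.] 0.0
```

```bash
python3 -m creep '[[0,0,0,0,-1.1,2.9,0],[0,0,0,0,-1.1,2.9,0],[0,0,0.05,0,-1.1,2.8,0],[0,0,0,0,0,0,0]]' && python3 d.py .081 .13 .0845 40 14
```

```text
time_s: 18.2
tcp_pos: [0.5513, 0.1267, 0.0979]
eef_rot: [178.8, 52.3, -159.0]
contact_force: [-0.3, 1.9, 0.8]
gripper_width: 0.0007
gripper_force: 0.0
local [0.0744 0.1367] j [ -1.   2. -39. -92. -18.  16.] th 37.7 psi 15.1 roll 0.013
units [ 0.3  -0.23 -0.54] rotvec [-1.5  1.9 -0.6]
ik [  3.   3. -37. -87. -14.   9.] 0.0
```

```bash
python3 -m creep '[[0,0.15,-0.1,-0.2,-0.5,0.7,-0.2],[0,0.15,-0.1,-0.2,-0.5,0.6,-0.2],[0,0,0,-0.12,-0.5,0.6,-0.2],[0,0,0,0,0,0,0]]' && python3 d.py .081 .13 .0845 40 14
python3 - <<'E'
from h import *
from kin import w2
p=capture('scene'); q=capture('side'); w=capture('wrist'); st=r.get_state(); save(w,'m_w.png')
for c,n in((p,'scene'),(q,'side'),(w,'wrist')):
    for k in('pod_mid','tub_mid','ball_mid'):
        print(n,k,[(round(d['conf'],2),np.round(d['bbox']).tolist()) for d in search_frame(c,k)][:2])
E
```

```text
time_s: 18.53
tcp_pos: [0.5567, 0.1207, 0.082]
eef_rot: [-179.9, 49.8, -158.6]
contact_force: [-0.5, 0.3, -0.5]
gripper_width: 0.0002
gripper_force: 0.0
local [0.079  0.1302] j [  3.   3. -38. -87. -14.   9.] th 40.2 psi 14.0 roll -0.001
units [0.08 0.   0.1 ] rotvec [ 0.1 -0.1 -0. ]
ik [  3.   3. -37. -87. -14.   9.] 0.0
scene pod_mid [(0.58, [272.0, 198.0, 292.0, 210.0])]
scene tub_mid []
scene ball_mid [(0.96, [235.0, 283.0, 258.0, 306.0]), (0.96, [278.0, 311.0, 305.0, 334.0])]
side pod_mid []
side tub_mid []
side ball_mid [(0.85, [256.0, 297.0, 275.0, 319.0]), (0.77, [248.0, 240.0, 265.0, 261.0])]
wrist pod_mid [(0.72, [0.0, 231.0, 10.0, 289.0])]
wrist tub_mid [(0.79, [133.0, 243.0, 210.0, 301.0])]
wrist ball_mid [(0.84, [22.0, 232.0, 112.0, 318.0]), (0.63, [353.0, 176.0, 402.0, 233.0])]
```

```bash
cat > t.py <<'E'
from h import *
w=capture('wrist'); p=capture('scene')
for c,n in((w,'wrist'),(p,'scene')):
    for k in('pod_mid','tub_mid','ball_mid'):
        print(n,k,[(round(d['conf'],2),np.round(d['bbox']).tolist()) for d in search_frame(c,k) if not (n=='scene' and d['bbox'][1]>270)][:2])
E
python3 -m creep '[[0,0.04,-0.25,0,0,0,0],[0,0.04,-0.25,0,0,0,0],[0,0.04,-0.25,0,0,0,0],[0,0.04,-0.25,0,0,0,0],[0,0.04,-0.25,0,0,0,0],[0,0.04,-0.25,0,0,0,0],[0,0.04,-0.25,0,0,0,0],[0,0.04,-0.25,0,0,0,0]]' && python3 d.py .08 -.15 .083 40 14; python3 t.py
```

```text
time_s: 19.8
tcp_pos: [0.5642, 0.0697, 0.082]
eef_rot: [-180.0, 49.8, -158.7]
contact_force: [-0.1, 0.2, -0.2]
gripper_width: 0.0003
gripper_force: 0.1
local [0.08   0.0786] j [ -5.   4. -37. -84. -20.  11.] th 40.2 psi 14.0 roll -0.0
units [ 1.16 -9.07  0.04] rotvec [ 0.1 -0.2 -0. ]
ik [-33.  14. -25. -70. -42.  17.] 0.0
wrist pod_mid [(0.76, [6.0, 220.0, 91.0, 301.0]), (0.39, [11.0, 293.0, 33.0, 477.0])]
wrist tub_mid [(0.57, [204.0, 251.0, 276.0, 299.0])]
wrist ball_mid [(0.58, [104.0, 240.0, 195.0, 329.0])]
scene pod_mid [(0.46, [274.0, 201.0, 294.0, 212.0])]
scene tub_mid [(0.69, [167.0, 167.0, 266.0, 264.0]), (0.64, [313.0, 220.0, 334.0, 232.0])]
scene ball_mid [(0.71, [294.0, 200.0, 316.0, 223.0])]
```

```bash
python3 -m creep '[[0,0.03,-0.25,0,0,0,0],[0,0.03,-0.25,0,0,0,0],[0,0.03,-0.25,0,0,0,0],[0,0.03,-0.25,0,0,0,0],[0,0.03,-0.25,0,0,0,0],[0,0.03,-0.25,0,0,0,0],[0,0.03,-0.25,0,0,0,0],[0,0.03,-0.25,0,0,0,0]]' && python3 d.py .08 -.15 .083 40 14; python3 t.py
```

```text
time_s: 20.87
tcp_pos: [0.5702, 0.0197, 0.082]
eef_rot: [-180.0, 49.8, -158.7]
contact_force: [0.2, 0.3, 0.0]
gripper_width: 0.0006
gripper_force: 0.2
local [0.0795 0.0282] j [-13.   6. -35. -80. -26.  13.] th 40.2 psi 14.0 roll -0.0
units [ 0.92 -7.07  0.04] rotvec [ 0.1 -0.2 -0. ]
ik [-33.  14. -25. -70. -42.  17.] 0.0
wrist pod_mid [(0.78, [23.0, 210.0, 129.0, 295.0])]
wrist tub_mid [(0.6, [215.0, 259.0, 277.0, 300.0])]
wrist ball_mid []
scene pod_mid [(0.43, [164.0, 167.0, 271.0, 265.0])]
scene tub_mid [(0.4, [293.0, 214.0, 306.0, 219.0])]
scene ball_mid [(0.89, [274.0, 190.0, 292.0, 214.0])]
```

```bash
cat > t.py <<'E'
from h import *
from kin import c as C,s as Sn
A=np.array([[C,Sn],[-Sn,C]])
for n in('wrist','scene','side'):
    p=capture(n)
    for k,z in(('pod_mid',.104),('tub_mid',.102),('ball_mid',.1075)):
        for d in search_frame(p,k)[:4]:
            b=np.array(d['bbox']); u,v=(b[:2]+b[2:])/2
            if k[0]=='b':
                f=p['frame'][int(v)-2:int(v)+3,int(u)-2:int(u)+3].mean((0,1))
                if f[1]<.5*f[0]: continue
            X=onz(p,u,v,z,n=='wrist')[:2]; print(n,k,round(d['conf'],2),b.round().astype(int).tolist(),(A@(X-[.4949,-.0184])).round(3))
E
python3 t.py
```

```text
wrist pod_mid 0.57 [19, 211, 120, 298] [ 0.021 -0.089]
wrist tub_mid 0.72 [208, 258, 272, 303] [ 0.04  -0.016]
wrist ball_mid 0.85 [116, 240, 210, 329] [ 0.038 -0.05 ]
scene pod_mid 0.46 [263, 186, 274, 204] [ 0.035 -0.086]
scene tub_mid 0.43 [294, 217, 306, 220] [ 0.06  -0.004]
scene ball_mid 0.61 [272, 190, 297, 213] [ 0.04  -0.049]
side pod_mid 0.49 [329, 161, 411, 201] [ 0.064 -0.163]
side pod_mid 0.43 [343, 210, 350, 220] [ 0.058 -0.048]
side ball_mid 0.57 [345, 210, 351, 218] [ 0.054 -0.049]
side ball_mid 0.29 [266, 311, 305, 375] [-0.005  0.262]
```

```bash
python3 -m creep '[[0,0.03,-0.22,0,0,0,0],[0,0.03,-0.22,0,0,0,0],[0,0.03,-0.22,0,0,0,0],[0,0.03,-0.22,0,0,0,0],[0,0.03,-0.22,0,0,0,0],[0,0.03,-0.22,0,0,0,0]]' && python3 d.py .08 -.15 .083 40 14; python3 t.py
```

```text
time_s: 22.37
tcp_pos: [0.5747, -0.0133, 0.082]
eef_rot: [-180.0, 49.8, -158.7]
contact_force: [0.0, 0.1, 0.7]
gripper_width: 0.0
gripper_force: 0.2
local [ 0.0798 -0.0051] j [-18.   7. -34. -78. -29.  14.] th 40.2 psi 14.0 roll -0.0
units [ 0.74 -5.75  0.04] rotvec [ 0.1 -0.2 -0. ]
ik [-33.  14. -25. -70. -42.  17.] 0.0
wrist pod_mid 0.97 [24, 199, 134, 298] [ 0.012 -0.115]
wrist pod_mid 0.24 [614, 228, 640, 314] [-0.015  0.144]
wrist tub_mid 0.92 [212, 258, 276, 299] [ 0.037 -0.049]
wrist ball_mid 0.57 [120, 243, 217, 331] [ 0.042 -0.082]
scene pod_mid 0.55 [252, 184, 271, 191] [ 0.022 -0.11 ]
scene tub_mid 0.57 [275, 206, 293, 215] [ 0.057 -0.038]
scene ball_mid 0.85 [258, 184, 279, 204] [ 0.036 -0.085]
side ball_mid 0.58 [352, 203, 358, 205] [ 0.056 -0.081]
```

```bash
python3 -m creep '[[0,0.03,-0.2,0,0,0,0],[0,0.03,-0.2,0,0,0,0],[0,0.03,-0.2,0,0,0,0],[0,0.03,-0.2,0,0,0,0]]' && python3 t.py
```

```text
time_s: 23.3
tcp_pos: [0.5778, -0.0331, 0.082]
eef_rot: [-180.0, 49.8, -158.7]
contact_force: [0.8, 0.7, 0.2]
gripper_width: 0.0002
gripper_force: 0.1
wrist pod_mid 0.65 [26, 164, 129, 287] [-0.01  -0.127]
wrist tub_mid 0.87 [216, 256, 276, 301] [ 0.037 -0.069]
wrist tub_mid 0.53 [120, 241, 218, 329] [ 0.06  -0.105]
wrist ball_mid 0.83 [120, 241, 221, 332] [ 0.041 -0.102]
scene tub_mid 0.4 [265, 204, 278, 211] [ 0.06  -0.062]
scene ball_mid 0.56 [250, 180, 271, 202] [ 0.036 -0.102]
```

```bash
python3 -m creep '[[0,0,0,0,0,0,0],[0,0,0,0,0,0,0],[0,0,0,0,0,0,0]]' && python3 t.py
```

```text
time_s: 24.15
tcp_pos: [0.5776, -0.0325, 0.0821]
eef_rot: [-180.0, 49.8, -158.7]
contact_force: [-0.5, -0.3, -0.6]
gripper_width: 0.0002
gripper_force: 0.0
wrist tub_mid 0.72 [211, 256, 274, 302] [ 0.038 -0.069]
wrist ball_mid 0.75 [626, 238, 640, 296] [-0.029  0.106]
scene ball_mid 0.73 [248, 182, 270, 203] [ 0.042 -0.101]
```

```bash
python3 -m creep '[[0,0.03,-0.2,0,0,0,0],[0,0.03,-0.2,0,0,0,0],[0,0.03,-0.2,0,0,0,0],[0,0.03,-0.2,0,0,0,0],[0,0.03,-0.2,0,0,0,0],[0,0,0,0,0,0,0],[0,0,0,0,0,0,0]]' && python3 t.py; python3 d.py .08 -.15 .083 40 14
```

```text
time_s: 25.33
tcp_pos: [0.5815, -0.0581, 0.0819]
eef_rot: [-180.0, 49.8, -158.7]
contact_force: [-0.5, -0.5, 0.4]
gripper_width: 0.0002
gripper_force: 0.0
wrist pod_mid 0.94 [136, 137, 171, 168] [-0.054 -0.118]
wrist tub_mid 0.57 [209, 259, 272, 300] [ 0.04  -0.096]
wrist ball_mid 0.97 [68, 147, 155, 236] [-0.042 -0.13 ]
wrist ball_mid 0.6 [510, 324, 535, 480] [-0.496 -0.469]
scene tub_mid 0.65 [254, 198, 266, 207] [ 0.059 -0.086]
scene ball_mid 0.68 [219, 205, 234, 221] [ 0.121 -0.11 ]
local [ 0.0808 -0.0497] j [-23.   9. -31. -76. -33.  15.] th 40.2 psi 14.0 roll -0.0
units [ 0.48 -3.98  0.04] rotvec [ 0.1 -0.1 -0. ]
ik [-33.  14. -25. -70. -42.  17.] 0.0
```

```bash
python3 -m creep '[[0,0.03,-0.2,0,0,0,0],[0,0.03,-0.2,0,0,0,0],[0,0.03,-0.2,0,0,0,0],[0,0.03,-0.2,0,0,0,0],[0,0.03,-0.2,0,0,0,0],[0,0.03,-0.2,0,0,0,0],[0,0,0,0,0,0,0]]' && python3 t.py
```

```text
time_s: 26.52
tcp_pos: [0.5862, -0.0887, 0.0819]
eef_rot: [-179.9, 49.8, -158.7]
contact_force: [0.0, 0.1, 0.2]
gripper_width: 0.0005
gripper_force: 0.0
wrist pod_mid 0.89 [200, 141, 259, 167] [-0.055 -0.134]
wrist tub_mid 0.85 [198, 244, 272, 300] [ 0.031 -0.129]
wrist ball_mid 0.7 [125, 137, 181, 151] [-0.061 -0.148]
wrist ball_mid 0.19 [2, 2, 300, 289] [-0.06  -0.148]
scene pod_mid 0.46 [163, 167, 258, 263] [ 0.135 -0.132]
scene ball_mid 0.55 [222, 204, 236, 223] [ 0.12  -0.105]
side pod_mid 0.45 [330, 160, 419, 218] [ 0.045 -0.147]
```

```bash
python3 -m creep '[[0,0.03,-0.2,0,0,0,0],[0,0.03,-0.2,0,0,0,0],[0,0.03,-0.2,0,0,0,0],[0,0.03,-0.2,0,0,0,0],[0,0,0,0,0,0,0],[0,0,0,0,0,0,0]]' && python3 t.py;  python3 d.py -.06 -.11 .14 40 14
```

```text
time_s: 27.62
tcp_pos: [0.589, -0.108, 0.0819]
eef_rot: [-180.0, 49.8, -158.7]
contact_force: [-0.4, -0.7, -0.3]
gripper_width: 0.0009
gripper_force: 0.0
wrist pod_mid 0.9 [242, 146, 295, 172] [-0.055 -0.145]
wrist tub_mid 0.95 [223, 171, 268, 232] [-0.032 -0.148]
wrist ball_mid 0.86 [158, 140, 215, 156] [-0.06  -0.161]
scene pod_mid 0.74 [163, 166, 256, 267] [ 0.14  -0.129]
scene ball_mid 0.77 [221, 204, 238, 222] [ 0.118 -0.105]
side ball_mid 0.51 [278, 102, 429, 340] [ 0.035 -0.037]
local [ 0.0819 -0.1003] j [-28.  12. -28. -73. -38.  16.] th 40.2 psi 14.0 roll -0.0
units [-5.58 -1.11  2.32] rotvec [ 0.1 -0.1 -0. ]
ik [-41.  -2. -34. -63. -50.  12.] 0.0
```

```bash
python3 -m creep '[[0,-0.5,-0.06,0,0,0,0],[0,-0.8,-0.1,0,0,0,0],[0,-0.8,-0.1,0.1,0,0,0],[0,-0.8,-0.1,0.2,0,0,0],[0,-0.8,-0.1,0.4,0,0,0],[0,-0.8,-0.1,0.4,0,0,0],[0,-0.5,-0.3,0.8,0,0,0],[0,0,-0.5,1,0,0,0]]' && python3 -m creep '[[0,-0.1,-0.5,1,0,0,0],[0,-0.1,-0.6,1,0,0,0],[0,-0.1,-0.6,1,0,0,0],[0,-0.1,-0.6,1,0,0,0],[0,0,0,0,0,0,0],[0,0,0,0,0,0,0]]'
python3 - <<'E'
from h import *
p=capture('scene'); q=capture('side')
a=cv2.resize(p['frame'][70:330,140:490],(400,297)); b=cv2.resize(q['frame'][100:360,230:450],(400,473))
z=cv2.resize(p['frame'][150:270,155:275],(400,300),interpolation=cv2.INTER_CUBIC)
im=np.zeros((600,800,3),np.uint8); im[:297,:400]=a; im[:473,400:]=b; im[300:600,:400]=z
cv2.imwrite('pics/z.png',im[:,:,::-1])
E
```

```text
time_s: 28.88
tcp_pos: [0.4602, -0.1403, 0.1534]
eef_rot: [179.7, 49.7, -159.0]
contact_force: [0.2, -0.2, -0.6]
gripper_width: 0.0005
gripper_force: 0.0
time_s: 29.38
tcp_pos: [0.4537, -0.1999, 0.2558]
eef_rot: [-179.7, 49.9, -158.5]
contact_force: [0.1, -1.1, -1.6]
gripper_width: 0.0004
gripper_force: 0.0
```

View pics/z.png

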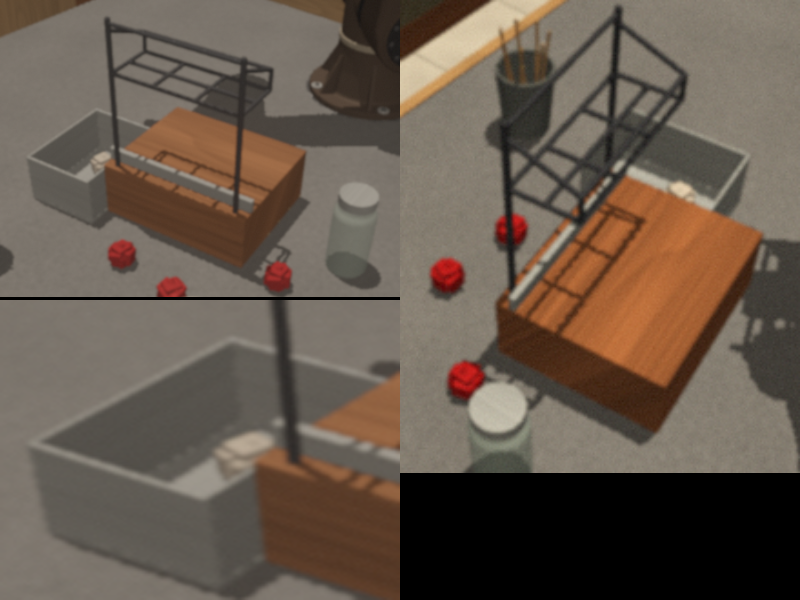

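Run:
```python
from h import *
from kin import c as C,s as Sn
A=np.array([[C,Sn],[-Sn,C]])
p=capture('wrist')
for k in('pod_mid','tub_mid','ball_mid','bin'):
    for d in search_frame(p,k)[:3]:
        b=np.array(d['bbox']);u,v=(b[:2]+b[2:])/2; print(k,round(d['conf'],2),b.round(),(A@(onz(p,u,v,.02,True)[:2]-[.4949,-.0184])).round(3))
```

```text
pod_mid 0.87 [316.  99. 340. 122.] [ 0.051 -0.133]
tub_mid 0.81 [299. 125. 318. 157.] [ 0.113 -0.143]
tub_mid 0.35 [228.  34. 368. 195.] [ 0.065 -0.167]
ball_mid 0.93 [273.  92. 308. 112.] [ 0.046 -0.179]
bin 0.72 [231.  31. 366. 195.] [ 0.063 -0.166]
```

All three are detected inside the bin, so I'm handing in.

```bash
python3 -c "
from plant import close_job
print(close_job())"
```

```text
the job is handed in; nothing more can be done
None
```

The job is handed in at about 29 s of 67 s: the last camera check found the pod, tub and ball all in the bin, the bin looked flush against the stand with no visible gap, and the sugar jar was left untouched.

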